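# Clamp the nail clipper for sharpening

### The arm

A 7-joint arm with a two-finger parallel gripper is mounted at the origin on the work surface. World frame = base frame: x ahead of the robot, y to its left, z up, the work surface at z = 0. Lengths are in m, angles in rad, forces in N, time in s.
With the tool pointing down it reaches from about 0.35 to 0.9 m from the base axis. Payload 19.9 kg.
Tool frame: the origin (TCP) lies between the finger pads; the fingertips stand 19 mm ahead of it and the grasp point (between the pads) is the TCP; z points along the fingers, y is the line along which they close (so a half turn about z gives the same grasp; the last joint's range is limited). The gripper opens to 94 mm and grips with 3 to 60 N. Pads are 16 mm wide; open, the fingers measure 119 mm over their backs; the gripper's body (75 mm by 177 mm) begins 78 mm behind the grasp point.
Start: joints at [-1.188, 0.417, -0.01, 1.614, 0.005, 1.111, -0.053], TCP at [0.258, 0.569, 0.224] pointing down, gripper open.
Joint ranges: [-2.81, 2.81], [-0.39, 2.02], [-1.27, 1.25], [0.06, 2.57], [-1.19, 4.33], [0.19, 2], [-2.82, 2.82]. Speed limits (rad/s): [1.89, 1.89, 2.39, 2.39, 3.01, 3.01, 3.01].

### API

Orientations are given as a 3x3 rotation matrix whose columns are the frame's x, y, z axes.
In Python, from rig import robot gives the robot as it stands. Calls block until the motion is done:
- robot.move_ptp(position, orientation): joint-space move of the TCP to a pose.
- robot.move_linear(position, velocity=0.15, frame=None, threshold=None): straight line of the TCP; frame=None keeps the orientation; velocity is the mean speed in m/s. With threshold (N) it stops when the force on the tool has changed by that much, and returns True; else False.
- robot.goto_joints(angles): joint-space move.
- robot.gripper_to(opening): finger opening in m; the grip force is fixed at half the most; returns when the fingers have stopped.
- robot.pause(seconds).
- robot.ik(position, orientation): joint angles nearest the present ones, or None.
- robot.get_state(): the state.
- robot.grab_frame(name): name is "scene" or "side" or "wrist"; returns the picture (384x512x3 uint8, red, green, blue); there is no depth.
- robot.camera_info(name): a dict with "fx", "fy", "cx", "cy" (pixels), "rvec" (rotation vector, rad) and "tvec" (3), from world to camera coordinates, as OpenCV has them. Camera axes: x right, y down, z forward; pixel columns grow to the right and rows downward; lengths in m; the calibration is good to about 2 mm. A picture is of the moment at which its call begins: read the wrist's pose just before it. camera_info takes no time and is no camera call; for the wrist camera it gives the pose at the moment of the call.
A pose or a line that the arm cannot do raises robot.PlanningError and nothing moves.
- robot.sign_off(): hands the job in; it is judged then, once.
The state is a dict: "time": time; "qpos": joint angles; "joint_vel": joint speeds; "effort": joint torques, N m; "ee_pos": TCP position; "tool_rot": TCP orientation; "force": force on the tool from outside, world axes, zero at the start; "moment": the same for the moment, N m; "opening": finger opening in m; "grasp_force": force on a finger pad.
Only numpy, scipy, OpenCV 4.12 (cv2) and the standard library are available. Lean on these libraries where they do the work, as an engineer would, in place of code of your own. Each camera call takes 0.05 s, during which the arm holds its last target. There are 200 camera calls.

### The job

Get the nail clipper ready for sharpening: lay it flat on the anvil of the sharpening clamp, handles under the screw pad and their ends snug against the back stop, without ramming it. Then tighten the knob clockwise until its ratchet slips and clicks, stop after no more than three clicks, and let go. Leave the comb, the file, the whistle and the cookie jar where they are.

Things in the scene. Friction and masses are not known exactly. Their poses are not given: they have to be found in the camera images.
- clipper_neck (a point): THE CLIPPER, loose: plier-type dog nail clipper, black plastic handles, steel jaws, latched shut, lying flat; 180 mm long, 14 mm thick, about 130 g. This point: centre of its neck, half-way up; the neck is a flat-sided block 24 mm wide, 34 mm long, the place to grip from above. x axis along the clipper to the handle ends, z up. Handle ends 135 mm along +x, jaw tips 45 mm along -x.
- clipper_tail (a point): the clipper's tail: middle of the line across its two square handle ends, half-way up, same axes. The last 66 mm before it are two parallel handles, each 12 mm wide, 39 mm over both.
- clipper: the clipper again: origin on its underside midway along its length, 45 mm along +x from the neck, close to its centre of mass; same axes
- anvil: THE CLAMP'S ANVIL, fixed: flat steel bar 44 mm wide, top face 28 mm above the ledge. Origin on the top face, on the screw's axis; x axis along the bar to the back stop, z up. The bar runs from x = -85 mm (free front end, from which the clipper is slid in) to +32 mm. The clipper belongs flat on it, in line and centred, tail at the stop: its neck then is at x = -105 mm, in front of the bar.
- stop: THE BACK STOP, fixed: upright steel plate across the anvil, 50 mm wide, standing 14 mm above the anvil's top; origin in the middle of its front face, level with the anvil's top, 30 mm behind the screw axis; same axes as the anvil. The handle ends butt against this face; more than 40 N there marks them.
- clamp: THE CLAMP, fixed: dark cast iron; origin on the ledge below the screw's axis, axes as the anvil's. Column behind the stop; arm 28 mm wide over the anvil, forward to x = -19 mm, 61 to 78 mm above the ledge. Under the arm the screw's round rubber pad, 34 mm across, moves only up and down; it starts 4 to 6.5 mm (not measured) above the top of a clipper lying on the anvil.
- knob_bar (a point): THE RATCHET KNOB, on the screw axis above the arm: round skirt 43 mm across, its top 93 mm above the ledge, with a straight grip bar on it, 44 mm long, 13 mm thick, 28 mm high (93 to 121 mm above the ledge). This point: middle of the bar, half-way up; x axis along the bar, z up. It keeps its height. Clockwise from above lowers the pad, 2.5 mm per rad. Open the fingers to take a new hold.
- knob (a joint): slip of the ratchet, rad, clockwise positive: about 0 (up to 0.15 wound up) until it slips, 0.39 per click, crests at 0.20, 0.59, 0.98, 1.37. Running down takes 0.13 N m, for 1.5 to 2.6 rad; with the pad on the clipper the torque climbs in some 0.3 rad to 0.23 N m, then each click dips to 0.09 and climbs back. Held still, friction hides part of it. Turning back unscrews it; let go, it holds.
- comb: bystander: steel grooming comb, 185 by 40 mm, 7 mm thick, loose; origin under its middle
- file: bystander: sharpening file with a round wooden handle, 185 mm long, 24 mm thick at the handle, loose; origin under its middle
- jar: bystander: closed white ceramic cookie jar, 156 mm across, 188 mm high; origin under its middle
- whistle: bystander: chrome whistle, 45 mm long, 19 mm high; origin under its barrel
Things that resemble listed ones, but are neither listed nor needed, are in the scene too. What is shaped like the clamp but blue is not meant.

How it is judged:
By the outcome, as a careful person would: the job done as asked, in the order asked, and still so for the second after the job is handed in, with the robot touching nothing.
It also fails if it takes over 72 s, if anything falls off the work surface, if the arm or the gripper's body presses on something with over 40 N, if the wrist force passes 120 N, or if a joint passes its speed limit or range.

## Working session

There is one attempt and no reset: what is moved stays moved. The work goes in short steps, each a Python script; the robot and the scene stay as the last script left them, time stands still between calls to the robot, and variables do not carry over. Pictures are saved under pics/ and viewed, at most 10 in all, crops included, and the job is handed in when it is done.

```bash
mkdir -p pics; ls
cat > h.py <<'E'
import numpy as np, cv2
from rig import robot
def cam(n):
    c=robot.camera_info(n); K=np.array([[c["fx"],0,c["cx"]],[0,c["fy"],c["cy"]],[0,0,1]]); R=cv2.Rodrigues(np.array(c["rvec"],float))[0]; return K,R,np.array(c["tvec"],float).reshape(3)
def ray(C,px,z):
    K,R,t=C; o=-R.T@t; d=R.T@np.linalg.solve(K,[px[0],px[1],1]); return o+d*(z-o[2])/d[2]
def proj(C,p):
    K,R,t=C; q=K@(R@np.asarray(p,float)+t); return q[:2]/q[2]
def save(n,f,crop=None,s=1):
    im=robot.grab_frame(n)[:,:,::-1]; cv2.imwrite('pics/raw_'+f,im)
    if crop: a,b,c,d=crop; im=im[b:d,a:c]
    cv2.imwrite('pics/'+f,cv2.resize(im,None,fx=s,fy=s,interpolation=cv2.INTER_CUBIC))
def down(a): # tool x axis at yaw a, z down
    c,s=np.cos(a),np.sin(a); return np.array([[c,s,0],[s,-c,0],[0,0,-1.]])
E
python3 - <<'E'
from h import *
a=robot.grab_frame("scene")[:,:,::-1];b=robot.grab_frame("side")[:,:,::-1]
cv2.imwrite('pics/raw_scene0.png',a);cv2.imwrite('pics/raw_side0.png',b)
cv2.imwrite('pics/scene0.png',cv2.resize(a,(800,600),interpolation=cv2.INTER_CUBIC))
cv2.imwrite('pics/side0.png',cv2.resize(b,(800,600),interpolation=cv2.INTER_CUBIC))
for n in("scene","side"):
    C=cam(n);print(n,C[0].round(1).tolist(),(-C[1].T@C[2]).round(3),C[1][2].round(2))
s=robot.get_state();print({k:np.round(v,3).tolist() for k,v in s.items()})
E
```

```text
pics
scene [[347.5, 0.0, 244.9], [0.0, 347.5, 186.6], [0.0, 0.0, 1.0]] [1.192 0.066 0.722] [-0.74 -0.06 -0.67]
side [[347.6, 0.0, 261.3], [0.0, 347.6, 192.5], [0.0, 0.0, 1.0]] [ 0.294 -0.644  0.855] [ 0.17  0.64 -0.75]
{'time': 0.1, 'qpos': [-1.188, 0.418, -0.01, 1.614, 0.005, 1.111, -0.053], 'joint_vel': [-0.001, -0.002, 0.0, -0.002, 0.0, 0.001, 0.002], 'effort': [0.001, -85.258, 0.64, -42.669, -0.049, 0.016, 0.0], 'ee_pos': [0.257, 0.569, 0.224], 'tool_rot': [[-0.911, 0.412, -0.0], [0.412, 0.911, -0.001], [-0.0, -0.001, -1.0]], 'force': [0.387, 0.668, -0.681], 'moment': [-0.015, -0.032, -0.026], 'grasp_force': 0.0, 'opening': 0.094}
```

View pics/scene0.png

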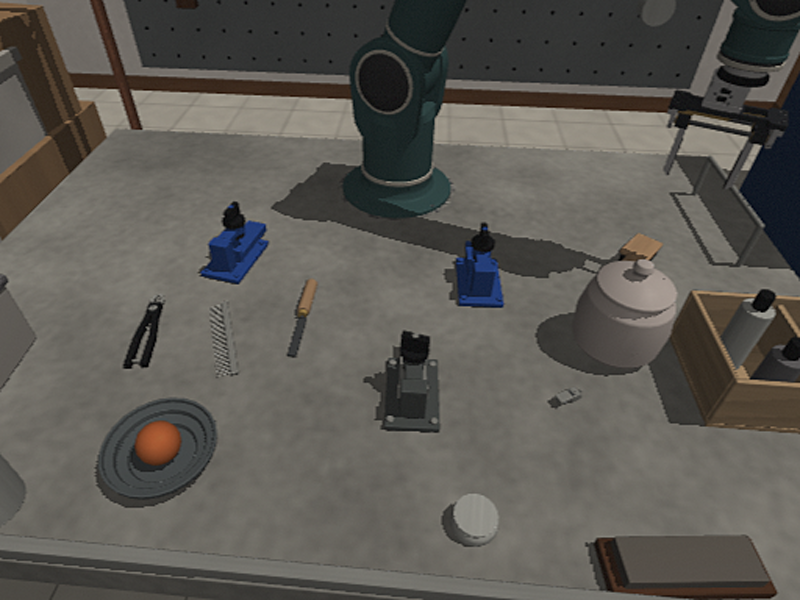

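View pics/side0.png

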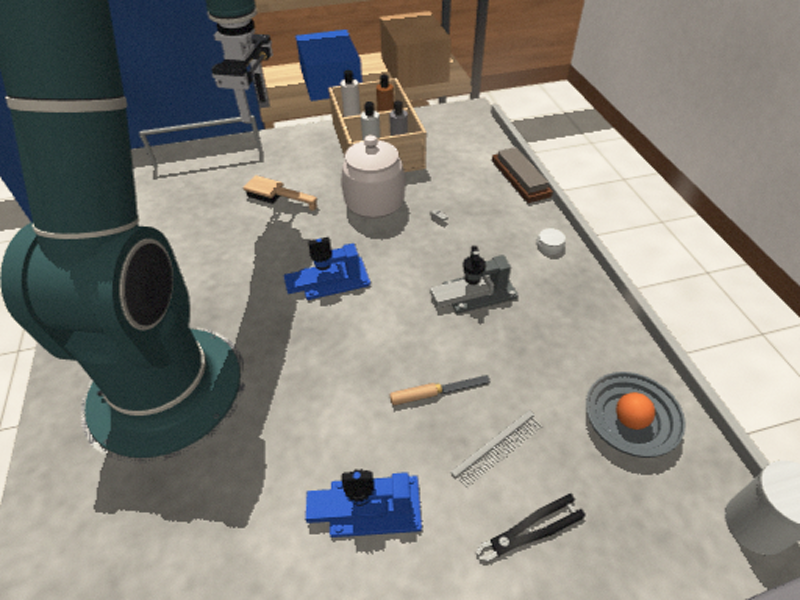

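The scene shows the black clamp with its knob at about (415,350), its column toward the camera and its front toward the robot. The clipper is at left, with its jaws at (160,300) and tails at (128,367) and (147,367). In the side view the neck is near (503,541), the tails are at (573,498) and (582,517), the knob is at (474,262) and the anvil front is at (433,296).

Run:
```python
from h import *
S,D=cam("scene"),cam("side"); k=.64
f=lambda C,x,y,z:ray(C,(x*k-.18,y*k-.18),z).round(3)
def tri(a,b):
    P=[c[0]@np.c_[c[1],c[2]] for c in (S,D)]
    X=cv2.triangulatePoints(P[0],P[1],np.array(a)*k,np.array(b)*k).ravel();return (X[:3]/X[3]).round(3)
print('tails scene',f(S,128,367,.007),f(S,147,367,.007),'jaw',f(S,160,298,.007))
print('side tails',f(D,573,498,.01),f(D,582,517,.01),'jaw',f(D,480,557,.01),'neck',f(D,503,541,.01))
print('knob tri',tri((415.,342.),(474.,256.)),f(S,415,335,.121),f(D,475,249,.121))
print('anvil front',f(D,432,292,.028),f(D,440,305,.028))
print('jar',f(D,373,213,0),'file',f(D,390,400,.012),f(D,489,378,.003),'comb',f(D,455,474,.003),f(D,533,415,.003))
C=cam("wrist");s=robot.get_state();R=s["tool_rot"];o=-C[1].T@C[2]
print('wristcam in tool',(np.array(R).T@(o-s["ee_pos"])).round(3),(np.array(R).T@C[1].T).round(2).tolist(),C[0].round(0).tolist())
```

```text
tails scene [ 0.634 -0.41   0.007] [ 0.631 -0.379  0.007] jaw [ 0.463 -0.423  0.007]
side tails [ 0.627 -0.391  0.01 ] [ 0.627 -0.422  0.01 ] jaw [ 0.456 -0.434  0.01 ] neck [ 0.497 -0.422  0.01 ]
knob tri [0.623 0.072 0.106] [0.622 0.07  0.121] [0.625 0.077 0.121]
anvil front [0.538 0.071 0.028] [0.543 0.033 0.028]
jar [0.484 0.385 0.   ] file [ 0.394 -0.144  0.012] [ 0.583 -0.142  0.003] comb [ 0.463 -0.302  0.003] [ 0.63  -0.236  0.003]
wristcam in tool [ 0.075  0.    -0.161] [[0.0, -0.97, -0.26], [1.0, 0.0, 0.0], [-0.0, -0.26, 0.97]] [[280.0, 0.0, 256.0], [0.0, 280.0, 189.0], [0.0, 0.0, 1.0]]
```

Run:
```python
from h import *
Y=down(np.pi)
robot.move_linear([0.258,0.569,0.34],velocity=.25)
robot.move_ptp([0.56,0.06,0.26],Y)
save("wrist","w1.png",None,1.5); print(cam("wrist"),robot.get_state()["time"])
np.savez("w1.npz",*cam("wrist"))
robot.move_ptp([0.56,-0.41,0.22],Y)
save("wrist","w2.png",None,1.5); np.savez("w2.npz",*cam("wrist"))
s=robot.get_state();print(s["time"],s["qpos"],s["ee_pos"])
```

```text
(array([[280.13522297,   0.        , 256.25755452],
       [  0.        , 280.13522297, 189.33023676],
       [  0.        ,   0.        ,   1.        ]]), array([[-0.00271803,  0.99999574,  0.00106022],
       [ 0.96632311,  0.00235368,  0.25732103],
       [ 0.25731743,  0.00172392, -0.96632539]]), array([-0.06022186, -0.57749044,  0.28169147])) 2.9
4.675 [ 0.19517652  0.61141209  0.60355568  1.4409668  -0.35784982  1.19977063
  2.4165344 ] [ 0.56093246 -0.4086283   0.22012517]
```

View pics/w1.png

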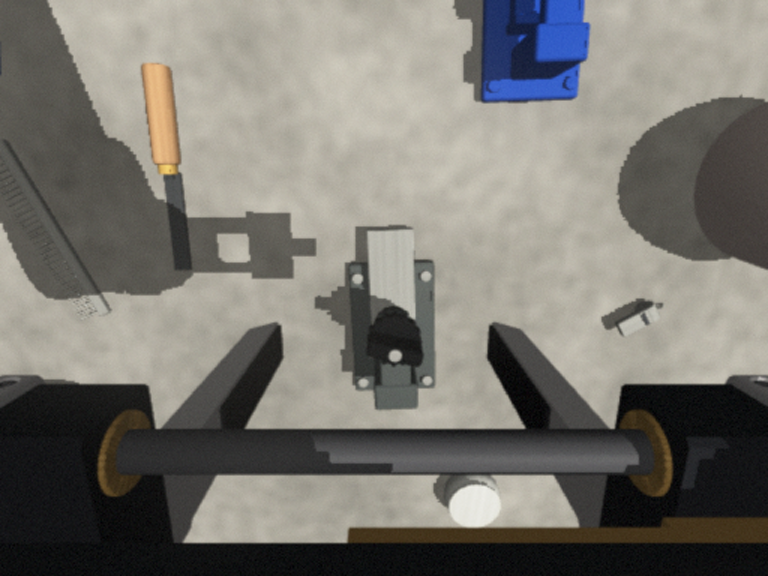

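View pics/w2.png

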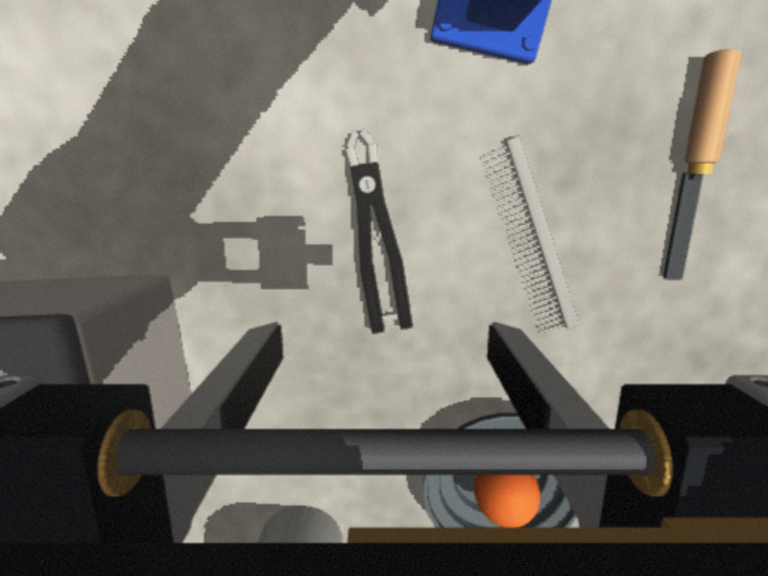

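w1 shows the black clamp with its anvil front edge at about (390,229), the knob at (395,335) and the column end at (396,400). In w2 the clipper lies with its pivot at (367,185) and tails at (378,330) and (406,326). Next I enlarge both.

Run:
```python
import cv2,numpy as np
a=cv2.imread('pics/raw_w1.png')[145:285,220:310];b=cv2.imread('pics/raw_w2.png')[83:223,215:305]
a=np.clip(a*1.6,0,255).astype('uint8');b=np.clip(b*1.6,0,255).astype('uint8')
cv2.imwrite('pics/c1.png',cv2.resize(np.hstack([a,b]),None,fx=4.2,fy=4.2,interpolation=cv2.INTER_CUBIC))
```

```text
(no output)
```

View pics/c1.png

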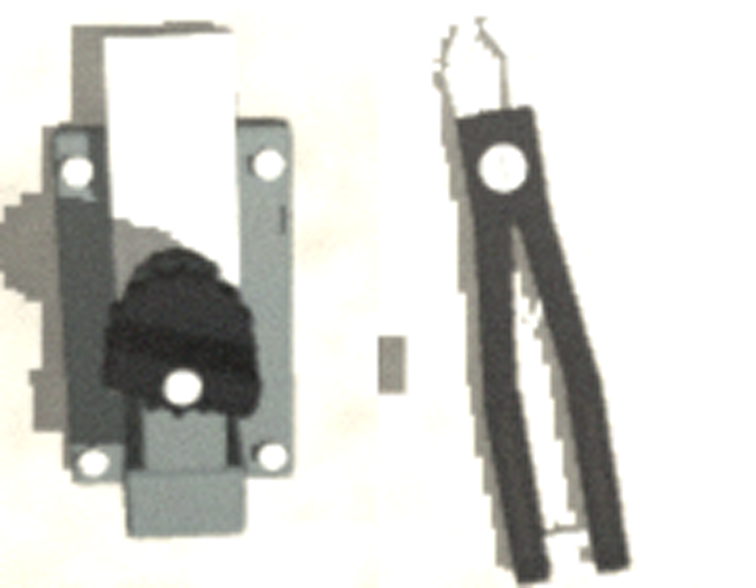

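```bash
cat >> h.py <<'E'
def ld(f):
    d=np.load(f); return d['arr_0'],d['arr_1'],d['arr_2']
E
python3 - <<'E'
from h import *
A,B=ld('w1.npz'),ld('w2.npz')
fa=lambda u,v,z:ray(A,((u+.5)/4.2-.5+220,(v+.5)/4.2-.5+145),z)
fb=lambda u,v,z=.014:ray(B,((u-378+.5)/4.2-.5+215,(v+.5)/4.2-.5+83),z)
l,r=fa(104,37,.028),fa(232,32,.028); print('front',l,r,np.linalg.norm(r-l),'yaw',np.degrees(np.arctan2(-(r-l)[0],(r-l)[1])))
l2,r2=fa(113,250,.028),fa(240,285,.028); 
for p,q in((l,l2),(r,r2)): d=q-p;print('edge yaw',np.degrees(np.arctan2(d[1],d[0])))
bo=[fa(*p,.012) for p in((77,170),(268,163),(93,462),(272,457))]
print(np.round(bo,4).tolist()); 
for i,j in((0,2),(1,3)): d=bo[j]-bo[i];print('bolt yaw',np.degrees(np.arctan2(d[1],d[0])))
for i,j in((0,1),(2,3)): d=bo[j]-bo[i];print('bolt yaw',np.degrees(np.arctan2(-d[0],d[1])))
tl,tr=fb(518,582),fb(630,568);nl,nr=fb(458,120),fb(533,107);pv=fb(503,167)
print('tail',tl,tr,np.linalg.norm(tl-tr),'neck',nl,nr,np.linalg.norm(nl-nr),'pivot',pv)
t=(tl+tr)/2;n=(nl+nr)/2
for p in (n,pv): d=t-p;print('clip yaw',np.degrees(np.arctan2(d[1],d[0])),np.linalg.norm(d))
E
```

```text
front [0.53791239 0.04498746 0.028     ] [0.53613209 0.08772587 0.028     ] 0.04277546872142267 yaw 2.385312102456193
edge yaw 1.9492596359939374
edge yaw 2.945039219989188
[[0.5877, 0.0343, 0.012], [0.585, 0.1026, 0.012], [0.7031, 0.0388, 0.012], [0.7009, 0.1074, 0.012]]
bolt yaw 2.237241316998776
bolt yaw 2.3423917618086123
bolt yaw 2.3026163001419695
bolt yaw 1.8880449900135052
tail [ 0.63034548 -0.41917766  0.014     ] [ 0.62527791 -0.38198658  0.014     ] 0.03753474354272143 neck [ 0.48223601 -0.43657934  0.014     ] [ 0.4784059  -0.41404351  0.014     ] 0.02285898798212891 pivot [ 0.49592912 -0.42316339  0.014     ]
clip yaw 9.51806799088053 0.14954951412765452
clip yaw 9.716109819384943 0.13380182045327207
```

```bash
cat >> h.py <<'E'
AY=0.039; AX=np.array([np.cos(AY),np.sin(AY),0]); A0=np.array([.537,.0664,.028])+.085*AX
def anv(x,z): return A0+x*AX+[0,0,z]
E
python3 - <<'E'
from h import *
Y=down(np.pi+np.radians(9.6))
robot.move_ptp([.495,-.423,.10],Y)
print(robot.move_linear([.495,-.423,.0215],velocity=.08,threshold=8))
s=robot.get_state();print(s["ee_pos"],s["force"])
robot.gripper_to(0.0)
s=robot.get_state();print(s["opening"],s["grasp_force"],s["ee_pos"])
robot.move_linear([.495,-.423,.16],velocity=.12)
robot.move_ptp(anv(-.175,.12),down(np.pi+AY))
s=robot.get_state();print(s["opening"],s["force"],s["time"],s["qpos"],s["ee_pos"],anv(-.175,.12))
np.savez("w3.npz",*cam("wrist"));save("wrist","w3.png",None,1.5)
E
```

```text
False
[ 0.49525657 -0.42326163  0.02203747] [ 0.6379697   1.45188467 -0.52019207]
0.023732261450839787 29.978727400302887 [ 0.49497983 -0.42298754  0.02148164]
0.023429574492281037 [-0.11243168 -0.89091501 -0.48631595] 10.575 [-0.65945631  0.22823634  0.51068435  2.11684038 -0.15010781  0.83014703
  1.55054357] [0.4474882  0.06222533 0.14807336] [0.44706844 0.06289089 0.148     ]
```

View pics/w3.png

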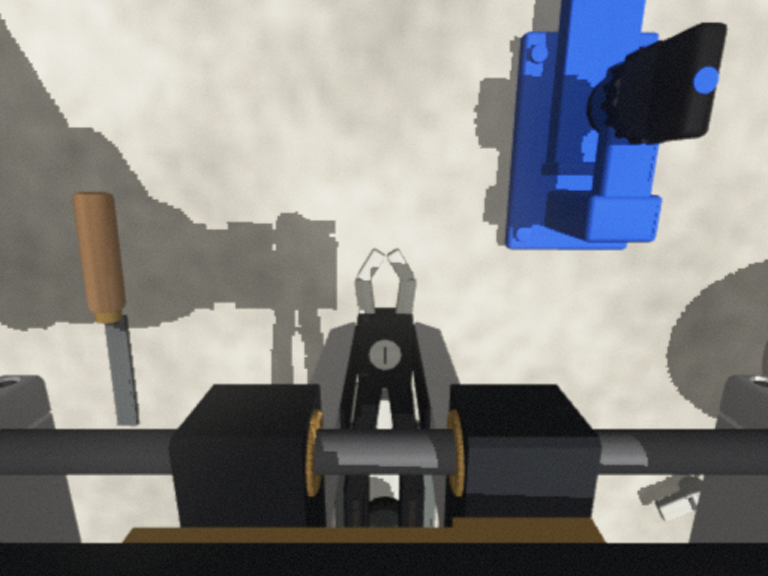

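The clipper is held straight at the neck (pivot at (385,354)), with its handles running back under the gripper. Next I lower it to find the anvil, then slide it in.

Run:
```python
from h import *
robot.move_linear(anv(-.175,.030),velocity=.12)
f0=robot.get_state()["force"]
print(robot.move_linear(anv(-.175,.016),velocity=.015,threshold=3))
s=robot.get_state();z=s["ee_pos"][2];print(s["ee_pos"],s["force"]-f0,s["moment"],s["time"])
np.savez("w4.npz",*cam("wrist"));save("side","s4.png",(250,130,350,220),6)
print([proj(cam("side"),anv(x,0)) for x in(-.085,0,.03)])
```

```text
True
[0.44690132 0.06280694 0.047337  ] [0.88570283 0.17439574 2.63900588] [-0.00441283 -0.4270058  -0.03145452] 12.2083
[array([276.54702812, 187.82498436]), array([301.1763452 , 181.85529605]), array([309.69547035, 179.79041858])]
```

View pics/s4.png

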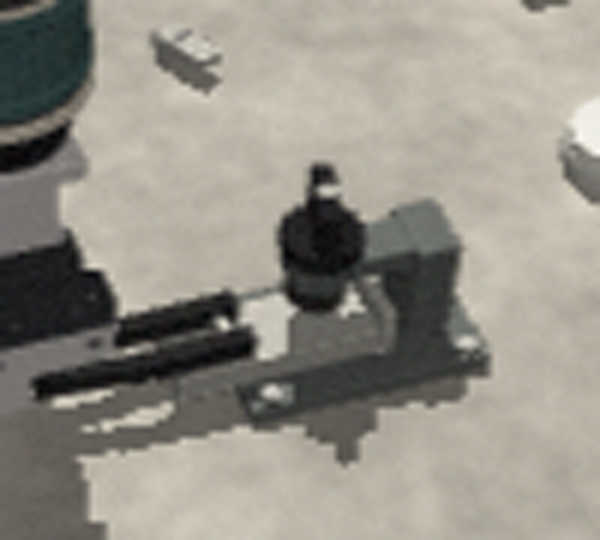

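The handles rest on the anvil, centred, with their ends clear in front of the screw. The knob at (320,240) has its bar pointing nearly along the side camera's view.

Run:
```python
from h import *
def at(x,z): p=anv(x,0); p[2]=z; return p
robot.move_linear(at(-.175,.0490),velocity=.03)
f0=robot.get_state()["force"]
print('slide',robot.move_linear(at(-.113,.0490),velocity=.04,threshold=6))
s=robot.get_state();print(s["ee_pos"],s["force"]-f0)
print('lower',robot.move_linear(at(-.113,.0455),velocity=.012,threshold=3))
s=robot.get_state();z=s["ee_pos"][2];f1=s["force"];print(s["ee_pos"],f1-f0)
print('stop',robot.move_linear(at(-.095,z),velocity=.012,threshold=7))
s=robot.get_state();print('neck anvil x',(s["ee_pos"]-A0)@AX,s["ee_pos"],s["force"]-f1,s["force"]-f0,s["opening"],s["time"])
```

```text
slide True
[0.50712949 0.06519773 0.0489381 ] [ 2.05221176 -1.23727589  4.08368653]
lower True
[0.50712705 0.06516659 0.04834677] [-0.69208822 -0.6096257   8.39934846]
stop True
neck anvil x -0.11477494640802961 [0.50725084 0.06515841 0.04826593] [-0.77724215 -0.19527958  1.01110134] [-1.46933037 -0.80490528  9.41044981] 0.023653380419378096 14.525
```

Run:
```python
from h import *
def at(x,z): p=anv(x,0); p[2]=z; return p
def show(t): s=robot.get_state();print(t,((s["ee_pos"]-A0)@AX).round(4),s["ee_pos"][2].round(4),s["force"].round(2),s["moment"].round(3))
show('now')
for z in(.0488,.0493,.0498,.0503):
    robot.move_linear(at(-.1148,z),velocity=.02); robot.pause(.1); show(z)
save("side","s5.png",(250,130,350,220),6)
```

```text
now -0.1148 0.0483 [-1.47 -0.13  8.39] [ 0.043  0.347 -0.003]
0.0488 -0.1148 0.0488 [ 0.13 -1.05  1.65] [ 0.009 -0.123 -0.031]
0.0493 -0.115 0.0492 [ 0.24  0.31 -1.36] [ 0.02   0.031 -0.025]
0.0498 -0.1148 0.0498 [-0.28  0.68 -1.07] [-0.014  0.086 -0.069]
0.0503 -0.1148 0.0503 [-0.56 -0.04 -1.24] [ 0.052  0.041 -0.009]
```

View pics/s5.png

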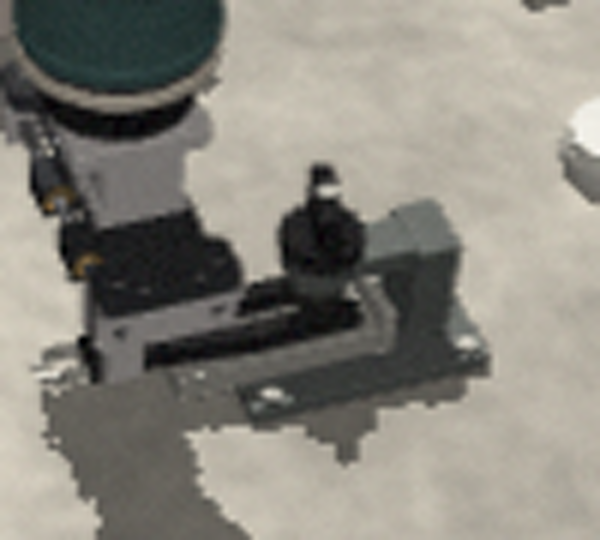

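The handle tails are now under the pad, near the stop. The clipper is pitched slightly tail-up, with pad contact when pushed low. I slide it on at a height free of contact.

Run:
```python
from h import *
def at(x,z): p=anv(x,0); p[2]=z; return p
def show(t): s=robot.get_state();print(t,((s["ee_pos"]-A0)@AX).round(4),s["ee_pos"][2].round(4),s["force"].round(2),s["moment"].round(3),s["opening"].round(4),s["time"])
robot.move_linear(at(-.1148,.0495),velocity=.02); robot.pause(.1); show('a')
print(robot.move_linear(at(-.097,.0495),velocity=.015,threshold=6)); show('b'); robot.pause(.2); show('c')
```

```text
Traceback (most recent call last):
AttributeError: 'float' object has no attribute 'round'
```

```bash
cat >> h.py <<'E'
def at(x,z): p=anv(x,0); p[2]=z; return p
def show(t): s=robot.get_state();print(t,((s["ee_pos"]-A0)@AX).round(4),s["ee_pos"][2].round(4),s["force"].round(2),s["moment"].round(3),round(float(s["opening"]),4),s["time"])
E
python3 - <<'E'
from h import *
show('a')
print(robot.move_linear(at(-.097,.0495),velocity=.015,threshold=6)); show('b'); robot.pause(.2); show('c')
E
```

```text
a -0.1148 0.0495 [-0.36 -0.35 -2.49] [ 0.05   0.047 -0.018] 0.0238 16.325
True
b -0.1062 0.049 [-0.46 -0.05  2.03] [0.105 0.215 0.002] 0.0236 17.025
c -0.1063 0.049 [ 0.54  0.1  -0.25] [ 0.023 -0.213  0.045] 0.0237 17.225
```

Run:
```python
from h import *
x=((robot.get_state()["ee_pos"]-A0)@AX)
for i in range(10):
    x+=.0005; h=robot.move_linear(at(x,.0495),velocity=.01,threshold=9); robot.pause(.05); show(h)
    if robot.get_state()["force"]@AX<-5: break
```

```text
False -0.1061 0.0494 [-1.47 -0.96 -1.94] [-0.063  0.453  0.062] 0.0241 17.525
False -0.1059 0.0492 [-5.31 -0.6  -0.73] [-0.088  1.296 -0.008] 0.024 17.825
```

Stop contact confirmed (about 5 N at neck x = -0.106). I release so it settles flat, then regrip lightly and check that it is snug.

Run:
```python
from h import *
robot.gripper_to(.045); robot.pause(.2); show('rel')
z=.0495
robot.gripper_to(0.0); show('regrip')
x=((robot.get_state()["ee_pos"]-A0)@AX)
for i in range(10):
    x+=.0005; h=robot.move_linear(at(x,z),velocity=.01,threshold=9); robot.pause(.05); show(h)
    if robot.get_state()["force"]@AX<-5: break
robot.gripper_to(.06); show('rel')
np.savez("w6.npz",*cam("wrist"))
save("side","s6.png",(240,140,340,215),6)
robot.move_linear(at(x,.14),velocity=.15)
robot.move_linear(at(-.07,.24),velocity=.25)
np.savez("w7.npz",*cam("wrist")); save("wrist","w7.png",(180,40,340,250),2)
s=cv2.imread('pics/s6.png');w=cv2.imread('pics/raw_w7.png')[90:270,190:320];w=cv2.resize(w,None,fx=3,fy=3,interpolation=cv2.INTER_CUBIC);w=np.clip(w*1.5,0,255).astype('uint8')
s=cv2.resize(s,(400,300));c=np.zeros((540,400+w.shape[1],3),'uint8');c[:300,:400]=s;c[:w.shape[0],400:]=w;cv2.imwrite('pics/c7.png',c)
```

```text
rel -0.1052 0.0495 [-0.06 -0.54  0.68] [ 0.012  0.018 -0.032] 0.0456 18.5667
regrip -0.1053 0.0495 [-0.54 -0.01  0.05] [ 0.002  0.014 -0.017] 0.0234 19.0333
False -0.1052 0.0495 [-6.13 -0.04  4.9 ] [-0.048  1.23   0.006] 0.0236 19.3333
rel -0.1047 0.0495 [-0.16  0.31 -0.68] [ 0.056  0.002 -0.005] 0.06 20.0667
```

View pics/c7.png

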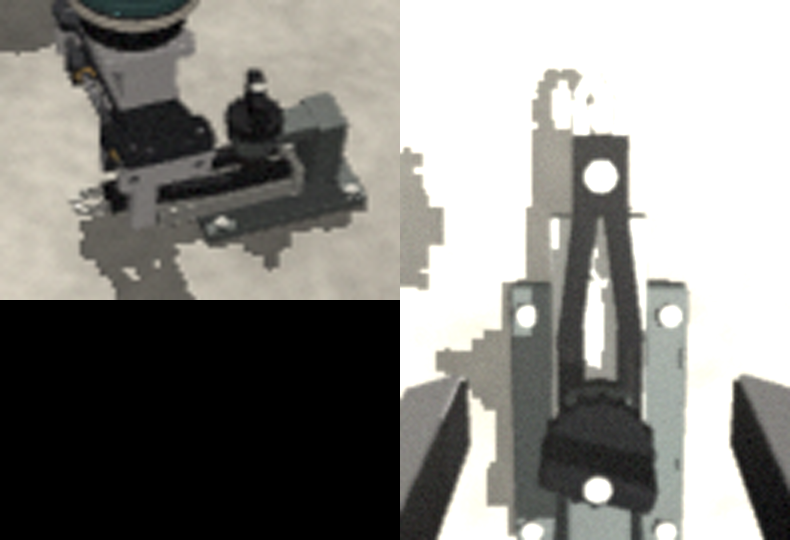

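The clipper lies flat, in line and centred on the anvil (pivot (600,177)), its handles under the pad. The bar's top dot is at (597,490) and the bar lies nearly across the anvil, tilted a little. I enlarge it for the angle.

Run:
```python
from h import *
w=cv2.imread('pics/raw_w7.png')[210:270,230:290];w=np.clip(w*2.6,0,255).astype('uint8')
cv2.imwrite('pics/c8.png',cv2.resize(w,None,fx=10,fy=10,interpolation=cv2.INTER_CUBIC))
B=ld('w7.npz');p=proj(B,at(0,.121));print(p,(p-[230,210])*10+4.5)
```

```text
[255.64620496 252.61937541] [260.96204956 430.6937541 ]
```

View pics/c8.png

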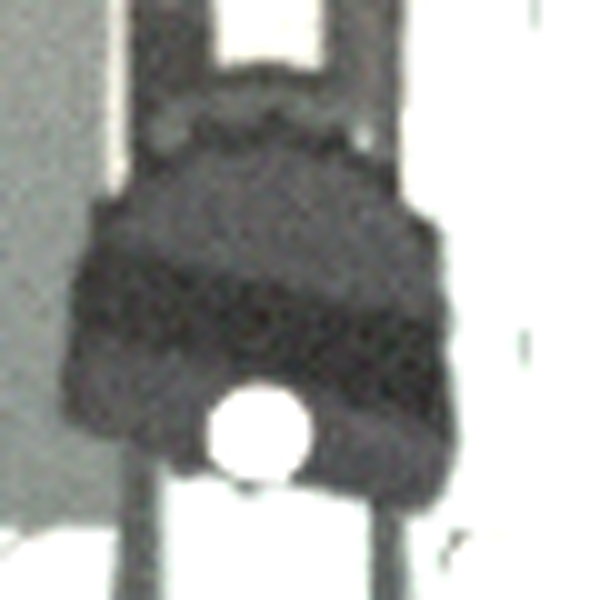

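The dot on the bar top (260,432) matches the projected screw axis (261,431). The bar's top edges run from (80,325) to (445,420) and from (65,415) to (435,508).

Run:
```python
from h import *
B=ld('w7.npz');f=lambda u,v:ray(B,((u-4.5)/10+230,(v-4.5)/10+210),.121)
y=[]
for a,b in(((80,325),(445,420)),((65,415),(435,508))):
    d=f(*b)-f(*a);y.append(np.arctan2(d[1],d[0]));print(np.degrees(y[-1]),np.linalg.norm(d))
by=np.mean(y)
for k in(-1,0,1,2):
    q=robot.ik(at(0,.20),down(by+k*np.pi)); print(k,None if q is None else np.round(q,3))
print(robot.get_state()["qpos"].round(3),by)
q=robot.ik(at(0,.117),down(np.pi)); print(np.round(q,3))
```

```text
76.48032543255938 0.04128191874545471
76.86533725571515 0.0421211134572993
-1 [ 0.114  0.467 -0.371  1.626  0.186  1.084  2.602]
0 [-0.752  0.571  0.841  1.657 -0.463  1.124 -0.018]
1 [ 0.114  0.467 -0.371  1.626  0.186  1.084  2.602]
2 [-0.752  0.571  0.841  1.657 -0.463  1.124 -0.018]
[-0.599  0.311  0.519  1.782 -0.171  1.101  1.589] 1.3381933537815047
[-0.511  0.578  0.48   1.715 -0.321  0.928  1.667]
```

```bash
cat >> h.py <<'E'
def turn(d,every=1,n=1):
    "turn q7 clockwise by d in n steps"
    out=[]
    q=np.array(QT()); 
    for i in range(n):
        q[6]-=d; robot.goto_joints(q); s=robot.get_state(); out.append((s["qpos"][6],s["moment"][2],s["time"]))
    np.save("qt.npy",q); return out
def QT(): return np.load("qt.npy")
E
python3 - <<'E'
from h import *
R=down(1.338+np.pi)
robot.gripper_to(.045)
robot.move_ptp(at(0,.20),R); show('above')
print(robot.move_linear(at(0,.117),velocity=.08,threshold=8)); show('down')
robot.gripper_to(0.0); show('grip'); s=robot.get_state(); print(s["qpos"].round(3),s["ee_pos"],at(0,.117)); np.save("qt.npy",s["qpos"])
o=turn(.1,n=3); print(np.round(o,3).tolist()); show(''); s=robot.get_state(); print(s["ee_pos"],s["tool_rot"][0])
E
```

```text
above -0.0002 0.1999 [-1.22 -0.08 -0.4 ] [ 0.132  0.077 -0.068] 0.0453 23.05
False
down 0.0003 0.1176 [0.23 0.37 0.1 ] [ 0.084  0.115 -0.004] 0.0451 24.2333
grip 0.0001 0.1171 [-0.29  0.66  1.15] [0.001 0.03  0.076] 0.0127 24.8333
[ 0.097  0.558 -0.349  1.692  0.228  0.932  2.569] [0.62201778 0.06967534 0.11706274] [0.62193537 0.06971416 0.117     ]
[[2.472, -0.126, 25.083], [2.374, -0.194, 25.333], [2.275, -0.085, 25.583]]
 0.0003 0.1171 [ 2.46 -0.14 -1.25] [ 0.028 -0.669 -0.085] 0.0128 25.5833
[0.62222189 0.06960412 0.1171168 ] [-5.03388859e-01 -8.64059785e-01  5.87444719e-04]
```

Run:
```python
from h import *
for k in range(5):
    turn(.08); a=[]
    for i in range(6):
        s=robot.get_state(); a.append((round(float(s["moment"][2]),3),round(float(s["effort"][6]),3))); robot.pause(.02)
    print(round(float(s["qpos"][6]),3),a,s["time"])
```

```text
2.194 [(-0.102, -0.853), (-0.108, -0.543), (-0.138, -0.307), (-0.101, -0.136), (-0.117, -0.015), (-0.124, 0.067)] 25.9167
2.112 [(-0.099, -0.59), (-0.151, -0.345), (-0.122, -0.178), (-0.133, -0.067), (-0.081, 0.005), (-0.142, 0.051)] 26.2667
2.032 [(-0.101, -0.591), (-0.084, -0.346), (-0.131, -0.178), (-0.138, -0.067), (-0.153, 0.005), (-0.105, 0.051)] 26.6167
1.952 [(-0.115, -0.591), (-0.128, -0.346), (-0.144, -0.178), (-0.117, -0.067), (-0.181, 0.005), (-0.066, 0.051)] 26.9667
1.872 [(-0.089, -0.591), (-0.077, -0.346), (-0.151, -0.178), (-0.186, -0.067), (-0.133, 0.005), (-0.105, 0.051)] 27.3167
```

```bash
cat >> h.py <<'E'
def step(d):
    turn(d); a=[]; F=[]
    for i in range(6):
        s=robot.get_state(); a.append(s["moment"][2]); F.append(s["force"]); robot.pause(.01)
    s=robot.get_state(); return s["qpos"][6],np.mean(a),np.mean(F,0),s["effort"][6],s["time"]
E
python3 - <<'E'
from h import *
pk=0
for k in range(22):
    q,m,F,e,t=step(.1 if k<6 else .06); print(round(q,3),round(m,3),F.round(1),round(t,2)); m=abs(m)
    pk=max(pk,m)
    if pk>.19 and m<pk-.06: break
E
```

```text
1.772 -0.131 [ 6.  -1.9 -3.3] 27.63
1.672 -0.14 [ 6.4 -2.3 -3.5] 27.93
1.572 -0.139 [ 6.5 -2.7 -3.6] 28.23
1.472 -0.138 [ 6.5 -3.2 -3.3] 28.53
1.372 -0.115 [ 6.4 -3.2 -3.3] 28.83
1.272 -0.126 [ 6.9 -3.4 -3.1] 29.13
1.212 -0.093 [ 6.7 -3.9 -3.5] 29.43
1.152 -0.11 [ 6.8 -3.9 -3.1] 29.73
1.092 -0.11 [ 6.7 -4.2 -3.1] 30.03
1.032 -0.084 [ 6.2 -4.3 -2.8] 30.33
0.972 -0.123 [ 6.1 -4.2 -3.1] 30.63
0.912 -0.105 [ 5.8 -4.7 -2.6] 30.93
0.852 -0.138 [ 6.2 -5.2 -3. ] 31.23
0.792 -0.083 [ 6.1 -5.3 -2.5] 31.53
0.732 -0.044 [ 5.2 -5.1 -2.2] 31.83
0.672 -0.004 [ 5.1 -5.4 -2.5] 32.13
0.612 0.001 [ 5.5 -5.9 -1.9] 32.43
0.552 -0.007 [ 5.  -6.1 -1.6] 32.73
0.492 -0.01 [ 5.2 -5.8 -1.3] 33.03
0.432 -0.036 [ 4.6 -6.1 -1.6] 33.33
0.372 -0.015 [ 4.4 -6.4 -1.3] 33.63
0.312 -0.019 [ 4.5 -6.4 -0.8] 33.93
```

Run:
```python
from h import *
for k in range(2):
    turn(.03); q=QT()
    for i in range(10):
        s=robot.get_state(); print((s["qpos"][6]-q[6]).round(4),s["joint_vel"][6].round(4),s["moment"][2].round(3),s["effort"][6].round(3),round(s["time"],3)); robot.pause(.01)
    print()
```

```text
0.0026 0.0051 0.066 -0.354 34.183
0.0026 0.0063 0.098 -0.301 34.192
0.0027 0.0041 0.061 -0.257 34.2
0.0027 0.0033 0.044 -0.221 34.208
0.0028 0.0035 0.071 -0.191 34.217
0.0028 0.0027 0.081 -0.168 34.225
0.0028 0.0023 0.089 -0.148 34.233
0.0028 0.0014 0.053 -0.133 34.242
0.0028 0.0003 0.086 -0.121 34.25
0.0028 -0.001 0.09 -0.111 34.258

0.0026 0.0061 0.141 -0.38 34.517
0.0026 0.0057 0.119 -0.327 34.525
0.0027 0.0064 0.053 -0.283 34.533
0.0027 0.0016 0.088 -0.247 34.542
0.0027 0.0009 0.112 -0.218 34.55
0.0027 0.0015 0.12 -0.194 34.558
0.0028 0.0022 0.128 -0.175 34.567
0.0028 0.0031 0.157 -0.159 34.575
0.0028 0.001 0.064 -0.147 34.583
0.0028 0.0009 0.105 -0.137 34.592
```

Run:
```python
from h import *
pk=-1
for k in range(10):
    q,m,F,e,t=step(.03); print(round(q,3),round(m,3),round(e,3),F.round(1),round(t,2))
    pk=max(pk,m)
    if m<pk-.05: break
```

```text
0.222 0.11 -0.185 [ 3.8 -6.8 -0.7] 34.9
0.192 0.118 -0.178 [ 4.  -6.9 -1. ] 35.2
0.162 0.083 -0.155 [ 3.4 -7.1 -0.1] 35.5
0.132 0.045 -0.121 [ 3.7 -6.8 -0.3] 35.8
```

Run:
```python
from h import *
for k in range(3):
    q,m,F,e,t=step(.03); print(round(q,3),round(m,3),round(e,3),F.round(1),round(t,2))
```

```text
0.102 0.03 -0.087 [ 3.5 -6.9 -0.3] 36.1
0.072 0.007 -0.057 [ 3.2 -6.9  0. ] 36.4
0.042 -0.022 -0.051 [ 3.  -7.2  0.3] 36.7
```

Crest and valley are clear: a drop of 0.14 N m, as stated for one click. By the torque log that makes one or two clicks. I stop, let go and check numerically against the earlier picture.

Run:
```python
from h import *
robot.gripper_to(.045); show('open')
p=robot.get_state()["ee_pos"]; robot.move_linear([p[0],p[1],.20],velocity=.12)
robot.move_ptp(at(-.07,.24),down(np.pi+AY)); robot.pause(.3); show('view')
np.savez("w9.npz",*cam("wrist")); im=robot.grab_frame("wrist")[:,:,::-1]; cv2.imwrite('pics/raw_w9.png',im)
a=cv2.imread('pics/raw_w7.png')
for n,(x0,y0,x1,y1) in dict(clipper=(230,130,282,210),clampbolts=(355//2+50,180,290,270)).items():
    A=cv2.cvtColor(a[y0:y1,x0:x1],6).astype('float32');B=cv2.cvtColor(im[y0:y1,x0:x1],6).astype('float32'); print(n,cv2.phaseCorrelate(A,B),np.abs(A-B).mean())
```

```text
open 0.0001 0.1171 [-0.42  0.4  -0.06] [-0.007  0.006 -0.017] 0.045 37.3833
view -0.07 0.2399 [-0.84 -0.16 -0.23] [ 0.07  -0.066 -0.012] 0.0449 39.6417
clipper ((-0.17619229163188876, -1.037915410122416), 1.0331826031208038) 9.366587
clampbolts ((-0.20655205883213767, -1.058067164956448), 0.9720128175285128) 10.731922
```

The clipper and clamp shifted by the same amount between pictures (from the view pose), so the clipper has stayed put.

```bash
python3 -c "
from rig import robot
print(robot.sign_off())"
```

```text
the job is handed in; nothing more can be done
None
```

I handed the job in: the clipper lies flat on the anvil, pushed against the stop with about 6 N, and the knob is tightened and released after one clear click, or two by my estimate from the torque readings.

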